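# Close up the till corner

### The arm

A 6-joint arm with a two-finger parallel gripper is mounted at the origin on the work surface; the furniture and walls round the work are solid. World frame = base frame: x ahead of the robot, y to its left, z up, the work surface at z = 0. Lengths are in mm, angles in degrees, forces in N, time in s.
With the tool pointing down it reaches from about 350 to 850 mm from the base axis. Payload 8.1 kg.
Tool frame: the origin (TCP) lies midway between the tips of the shut fingers; the grasp point (between the pads) lies 19 mm behind it; z points along the fingers, y is the line along which they close (so a half turn about z gives the same grasp; the last joint's range is limited). The gripper opens to 85 mm and grips with 20 to 120 N. Pads are 22 mm wide; open, the fingers measure 114 mm over their backs; the gripper's body (76 mm by 85 mm) begins 54 mm behind the grasp point. The pads swing forward as they close: fully open they stand 13 mm farther back than shut.
Start: joints at [59.45, 7.471, 85.268, -0, 87.261, -4.893], TCP at [259.77, 540.856, 231.292] pointing down, gripper open.
Joint ranges: [-169.43, 169.43], [-51.17, 129.36], [1.28, 143.12], [-76.62, 256.62], [0, 156.53], [-152.29, 152.29]. Speed limits (degrees/s): [136.94, 136.94, 159.86, 180, 180, 180].

### API

Orientations are given as [roll, pitch, yaw] about the fixed x, y, z axes, in that order (R = Rz(yaw) Ry(pitch) Rx(roll)).
In Python, from bench import r gives the robot as it stands.
- The arm moves only by the tool apply_moves, never from a script. Its argument "steps" is a list of rows, each a list of 7 numbers: the opening, from -1 (shut) to 1 (fully open), then the shift along the tool's x, y, z in mm, then the turn, a rotation vector about the tool's x, y, z in units of 5 degrees (1.0 is 5 degrees). A call has exactly 8 rows; each row shifts and turns the commanded pose from where the row before left it, along the tool's axes as they then stand; what a row does not reach is not made up. A row lasts 1/10 s, in which the tool goes at most 50 mm and 8.59 degrees, less where a joint would pass 70% of its speed; a pose out of reach is approached as far as the arm can. A call is refused whole if a number of a shift passes 50 or a number of a turn 1, either way. A call with a gripper value outside its range is refused whole. The fingers move at their own pace and stop on an object; "squeeze" is the grip in N (left out, the last holds). Time passes only in rows, so rows that do not move let the fingers close, or fill a call up. It gives the time, the measured TCP pose, the force, the opening and the grip force at its end, in the units of the state.
- r.sense(): the state, without advancing time (a new reading comes with each control period).
- r.snapshot(name): name is "scene" or "side" or "wrist"; returns a dict with "color" (480x640x3 uint8, blue, green, red), "depth" (480x640 float32, mm along the optical axis (not along the pixel's ray), 0 where there is no reading), "mtx" (3x3 intrinsics, pixels), "dist" ([k1, k2, p1, p2, k3] as OpenCV has them; the pictures are not rectified), "T" (4x4, takes a point from camera to world coordinates); the wrist camera has in their place "hand_eye" (4x4, takes a point from camera to tool coordinates, whose origin is the TCP and whose axes are the flange's). Camera axes: x right, y down, z forward; pixel columns grow to the right and rows downward; lengths in mm; the calibration is good to about 2 mm. A picture is of the moment at which its call begins: read the wrist's pose just before it.
- r.hand_in(): hands the job in; it is judged then, once.
The state is a dict: "time": time; "joint_pos": joint angles; "qd": joint speeds; "joint_efforts": joint torques, N m; "tool_pos": TCP position; "tcp_rot": TCP orientation; "ft_force": force on the tool from outside, world axes, zero at the start; "wrist_torque": the same for the moment, N m; "finger_gap": finger opening in mm; "grip_force": force on a finger pad.
Only numpy, scipy, OpenCV 4.12 (cv2) and the standard library are available. Lean on these libraries where they do the work, as an engineer would, in place of code of your own. Each camera call takes 0.05 s, during which the arm holds its last target. There are 200 camera calls.

### The job

Close up the till corner for the night. First secure the takings: post the roll of coins through the flap in the lid of the grey drop box, before you move anything else; then put the stamp upright in its pocket tray, the ink pad flat in the wide tray and the marker in the long pen tray. The toy block and the skittle are goods and stay where they are.

Things in the scene. Friction and masses are not known exactly. Their poses are not given: they have to be found in the camera images.
- coin_roll: Paper-wrapped roll of coins standing on end: a pale cylinder, 27 mm diameter, 66 mm high, with a brown band round its middle and a brass coin showing on top; about 160 g. Origin at the centre of its lower end, z up along the roll.
- stamp: Rubber stamp with a turned wooden handle, standing on its stamp face: block 24 (x) x 36 (y) x 22 mm, over it a round handle at most 24 mm thick that rises to 66 mm. Origin at the centre of its underside, z up.
- ink_pad: Closed ink pad, a flat dark blue tin of 54 (x) x 87 (y) x 16 (z) mm with a step round its lid. Origin at the centre of its underside; y along its length, z up.
- marker: Black felt marker with a white part, lying flat: 14 (x) x 130 (y) x 13 (z) mm. Origin at the centre of its underside; y along its length, z up.
- drop_box: Fixed grey steel box, 104 x 104 x 135 mm high, round lock on its -x side. Origin: centre of its underside, z up. Centred in its lid a 62 x 62 mm opening, closed at z = 134 mm by a thin metal flap hung on the +x edge; it swings 83 degrees down into the box against a weak spring (under 0.5 N at its free edge) and back. The coin roll, pushed 25 mm down on it and let go, falls through by its weight.
- stamp_tray: Smallest of three wooden trays fixed to the table: a pocket of 36 (x) x 48 (y) mm inside, floor 4 mm thick, walls 9 mm thick rising to 18 mm (outside 54 x 66 mm). The stamp stands in it, its long side along the pocket's. Origin at the centre of the underside; y along its length, z up.
- pad_tray: Widest of the three wooden trays fixed to the table: inside 66 (x) x 99 (y) mm, floor 4 mm thick, walls 5 mm thick rising to 14 mm (outside 76 x 109 mm). Mid-way along each long side 56 mm of wall is cut away down to the floor for the fingers. The ink pad lies in it. Origin at the centre of the underside; y along its length, z up.
- pen_tray: Longest and narrowest of the three wooden trays fixed to the table: inside 28 (x) x 144 (y) mm, floor 4 mm thick, walls 4 mm thick rising to 12 mm (outside 36 x 152 mm). Mid-way along each long side 56 mm of wall is cut away down to the floor for the fingers. The marker lies in it. Origin at the centre of the underside; y along its length, z up.
- brick: Toy building block, a plain beech wood bar of 35 (x) x 70 (y) x 18 (z) mm lying among the things; goods, stays where it is. Origin at the centre of its underside; y along its length.
- skittle: Yellow turned toy skittle, 38 mm thick, 100 mm tall, standing at the back; goods, stays where it is. Origin at the centre of its underside, z up.
There are look-alikes about, which are no part of the job. Of the things that look like the stamp, the larger one is meant.

How it is judged:
By the outcome, as a careful person would: the job done as asked, in the order asked, and still so for the second after the job is handed in, with the robot touching nothing.
It also fails if it takes over 99 s, if anything falls off the work surface, if the arm or the gripper's body presses on something with over 40 N, if the wrist force passes 120 N, or if a joint passes its speed limit or range.

## Working session

There is one attempt and no reset: what is moved stays moved. The work goes in short steps, Python scripts to look and compute and a tool call to move; the robot and the scene stay as the last step left them, time stands still between calls to the robot, and variables do not carry over. Pictures are saved under pics/ and viewed, at most 14 in all, crops included, and the job is handed in when it is done.

Besides the shell and the picture viewer there is one more tool, called after "Call:" as a command line: name --pt "numbers of a row" for each row, then --argument value for the rest. apply_moves: Moves the arm, as the interface text tells. Its arguments: {"type":"object","properties":{"steps":{"type":"array"},"squeeze":{"type":"number"}},"required":["steps"]}

```bash
ls; mkdir -p pics; python3 - <<'E'
from bench import r
import cv2,numpy as np,pickle
s=r.sense(); print(s)
for n in("scene","side","wrist"):
    d=r.snapshot(n); cv2.imwrite(f"pics/{n}0.png",d["color"]); pickle.dump(d,open(f"{n}0.pkl","wb"))
    print(n,d["mtx"].tolist(),d["dist"],np.round(d.get("T",d.get("hand_eye")),3).tolist())
E
```

```text
pics
{'time': 0.0, 'joint_pos': array([ 5.94488202e+01,  7.51541010e+00,  8.53295929e+01, -9.05562707e-04,
        8.72621830e+01, -4.89271499e+00]), 'qd': array([-0.0523012 ,  0.00393571,  0.02415612, -0.02906964, -0.01568007,
        0.06430316]), 'joint_efforts': array([-1.15652398e-03, -5.69394815e+01, -5.00551164e+01, -5.19425066e-04,
        1.50094862e-02,  1.85104113e-05]), 'tool_pos': array([259.50146574, 540.36260095, 230.23828705]), 'tcp_rot': array([-1.79893128e+02, -8.24075708e-03,  1.54341572e+02]), 'ft_force': array([ 0.47144513, -0.16438977, -0.39815408]), 'wrist_torque': array([-0.0149655 , -0.00485492,  0.06398843]), 'grip_force': 0.0, 'finger_gap': 85.38177753721365}
scene [[575.1056089992585, 0.0, 320.2603457088159], [0.0, 575.1056089992585, 234.10488994711827], [0.0, 0.0, 1.0]] [-0.1167154  0.         0.         0.         0.       ] [[0.817, -0.366, 0.447, 162.754], [-0.577, -0.54, 0.613, -547.819], [0.017, -0.758, -0.652, 606.789], [0.0, 0.0, 0.0, 1.0]]
side [[484.3979695048272, 0.0, 320.6834875741702], [0.0, 484.3979695048272, 243.71360806416942], [0.0, 0.0, 1.0]] [-0.08432988  0.          0.          0.          0.        ] [[0.944, 0.202, -0.259, 754.917], [0.329, -0.588, 0.739, -642.783], [-0.003, -0.783, -0.622, 583.194], [0.0, 0.0, 0.0, 1.0]]
wrist [[374.4950565301062, 0.0, 322.05154974981], [0.0, 374.4950565301062, 233.97582329035328], [0.0, 0.0, 1.0]] [-0.07190122  0.          0.          0.          0.        ] [[0.0, -0.953, -0.303, 77.299], [1.0, 0.0, -0.0, -0.706], [0.001, -0.303, 0.953, -143.757], [0.0, 0.0, 0.0, 1.0]]
```

View pics/scene0.png

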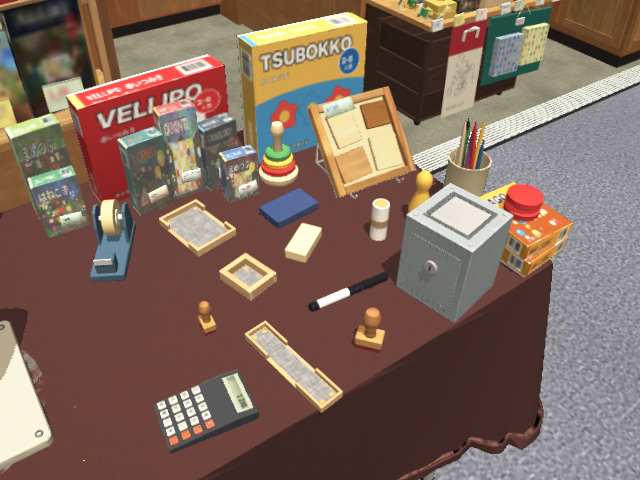

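View pics/side0.png

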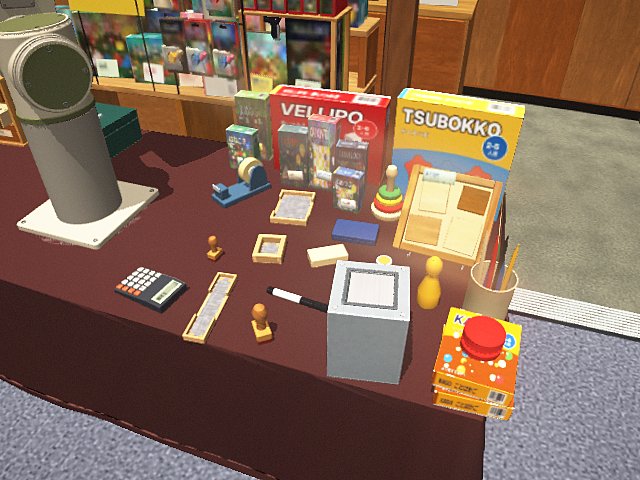

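Coin-roll candidates in the scene view: pale banded cylinder (379,220), skittle (424,190), pencil cup (467,175) and beech block (303,242). I choose (379,220), which has the brown band and brass top. Stamp: small one (206,316), large one (370,328); I choose the large one. Ink pad (289,207), marker (348,291), drop box (455,250), trays: pad (197,227), stamp (247,276), pen (293,364). The side view agrees: marker (297,298), large stamp (261,322), drop box (368,320).

```bash
cat > h.py <<'E'
import cv2,numpy as np,pickle
def cloud(d,T=None):
    T=d["T"] if T is None else T
    v,u=np.mgrid[0:480,0:640]
    p=cv2.undistortPoints(np.stack([u.ravel(),v.ravel()],1).astype(np.float32)[:,None],d["mtx"],d["dist"])[:,0]
    z=d["depth"].ravel()
    P=np.c_[p*z[:,None],z]@T[:3,:3].T+T[:3,3]
    P[z<=0]=np.nan
    return P.reshape(480,640,3)
def pix(d,uv,z,T=None):
    T=d["T"] if T is None else T
    p=cv2.undistortPoints(np.array(uv,np.float32).reshape(-1,1,2),d["mtx"],d["dist"])[:,0]
    w=np.c_[p,np.ones(len(p))]@T[:3,:3].T
    return T[:3,3]+w*((z-T[2,3])/w[:,2])[:,None]
E
python3 - <<'E'
from h import *
for n in("scene","side"):
    d=pickle.load(open(n+"0.pkl","rb"));P=cloud(d)
    m=(abs(P[...,2])<3)&(P[...,0]>300)&(P[...,0]<900)
    print(n,np.nanmedian(P[m],axis=0))
s=pickle.load(open("scene0.pkl","rb"));P=cloud(s)
for n,u in dict(coin=(380,203),bstamp=(372,313),sstamp=(204,306),pad=(289,207),mark=(348,291),lid=(455,212),brick=(303,242),skit=(424,176),ptray=(197,227),stray=(247,276),pen=(293,364),calc=(207,409)).items(): print(n,np.round(P[u[1],u[0]],0))
c=cv2.resize(s["color"][160:420,150:520],None,fx=2.15,fy=2.15,interpolation=cv2.INTER_CUBIC);cv2.imwrite("pics/c1.png",c)
# top view, 1px=1mm : x up, y left ; x 300..800, y -400..300
img=np.zeros((600,700,3),np.uint8);H=np.full((600,700),-1.)
for n in("scene","side"):
    d=pickle.load(open(n+"0.pkl","rb"));P=cloud(d).reshape(-1,3);C=d["color"].reshape(-1,3)
    k=np.isfinite(P[:,0])&(P[:,2]<160)&(P[:,2]>-9);P=P[k];C=C[k]
    for dx in(0,1):
      for dy in(0,1):
        r_=(900-P[:,0]).astype(int)+dx;c_=(400-P[:,1]).astype(int)+dy
        k=(r_>=0)&(r_<600)&(c_>=0)&(c_<700);o=np.argsort(P[k][:,2])
        for a,b,z,cc in zip(r_[k][o],c_[k][o],P[k][o][:,2],C[k][o]):
            if z>H[a,b]:H[a,b]=z;img[a,b]=cc
cv2.imwrite("pics/top.png",img)
E
```

```text
scene [477.5457688  -54.17529078   0.93699847]
side [ 5.14666425e+02 -8.34297766e+01 -1.13102806e-01]
coin [650. -34.  69.]
bstamp [ 500. -199.   65.]
sstamp [337. -57.  50.]
pad [565.  95.  15.]
mark [ 531. -113.   13.]
lid [ 661. -169.  135.]
brick [534.   6.  17.]
skit [726. -46.  97.]
ptray [419. 145.   5.]
stray [430.  -1.   7.]
pen [ 400. -170.    4.]
calc [ 276. -176.   17.]
```

View pics/c1.png

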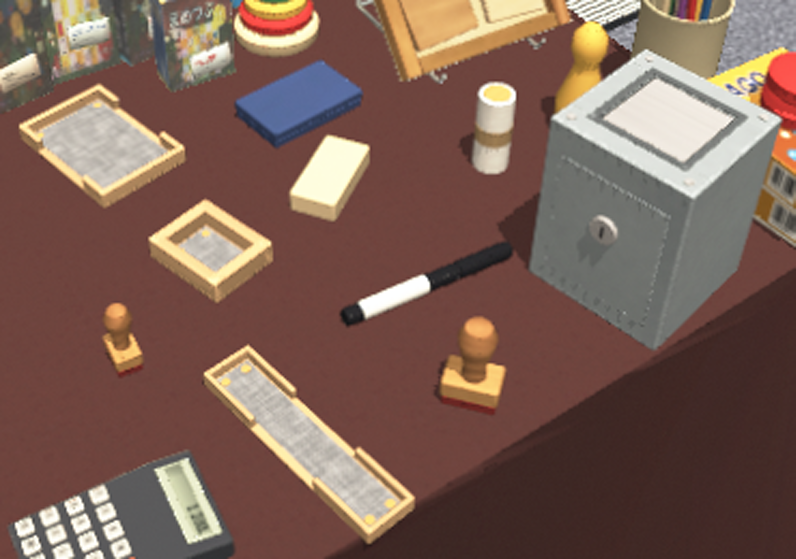

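View pics/top.png

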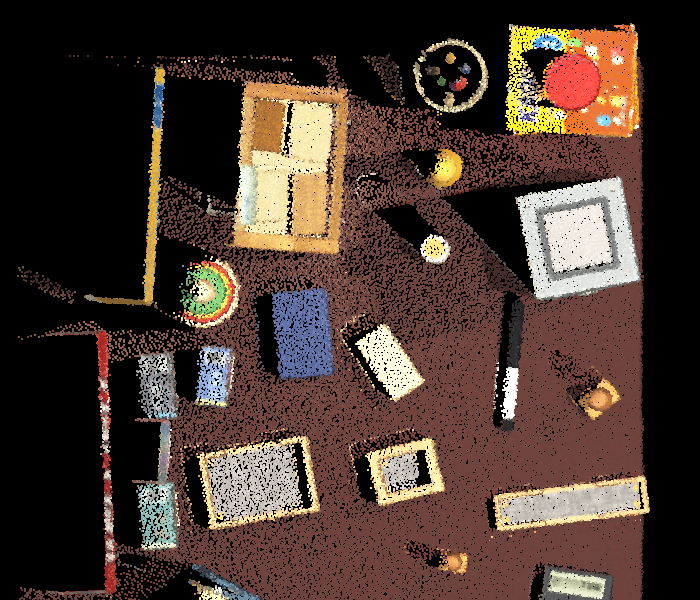

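The crop confirms the banded coin roll at crop (495,127) with its brass top, and the larger stamp at (474,365) against the small one at (121,335). The top view (1 mm/px) gives the layout: roll (434,249), drop box centre (578,238), stamp (598,398). Next I fit accurate poses.

```bash
cat > fit.py <<'E'
from h import *
D={n:cloud(pickle.load(open(n+"0.pkl","rb"))).reshape(-1,3) for n in("scene","side")}
# name: centre guess, radius, zmin,zmax
O=dict(coin=(651,-34,28,60,75),lid=(662,-178,90,129,141),skit=(732,-47,30,85,110),pad=(566,97,60,10,22),brick=(540,15,50,13,24),
 mark=(540,-109,85,5,20),stampblk=(502,-198,34,15,26),stamphd=(502,-198,30,40,75),ptray=(417,141,80,9,18),stray=(430,-5,50,13,24),pen=(395,-171,90,8,17))
for n,(x,y,R,a,b) in O.items():
    for c,P in D.items():
        k=(np.hypot(P[:,0]-x,P[:,1]-y)<R)&(P[:,2]>a)&(P[:,2]<b);Q=P[k]
        if len(Q)<10: print(n,c,len(Q));continue
        (cx,cy),(w,h),an=cv2.minAreaRect(Q[:,:2].astype(np.float32))
        if h<w: w,h,an=h,w,an-90   # an+90 = long-axis dir -> yaw of y axis=an
        print(f"{n:9}{c:6}{len(Q):6} c=({cx:.1f},{cy:.1f}) {w:.1f}x{h:.1f} yaw={(an+90)%180-90:.1f} z~{np.percentile(Q[:,2],90):.1f}")
for n,P in D.items():
    for lo,hi in((120,200),(200,300),(300,420),(420,600)):
        k=(P[:,0]>100)&(P[:,0]<850)&(P[:,1]>lo)&(P[:,1]<hi); print(n,lo,hi,np.nanmax(P[k][:,2]) if k.any() else None)
E
python3 fit.py
```

```text
coin     scene    193 c=(651.2,-35.1) 25.4x26.3 yaw=-29.6 z~67.8
coin     side     128 c=(651.0,-32.0) 22.9x25.3 yaw=-80.6 z~67.0
lid      scene   4128 c=(661.3,-177.1) 106.0x107.8 yaw=-79.7 z~137.1
lid      side    4385 c=(661.8,-177.5) 104.4x107.1 yaw=11.0 z~136.0
skit     scene    188 c=(729.2,-43.5) 21.9x24.4 yaw=31.6 z~99.4
skit     side     186 c=(733.3,-45.3) 19.1x25.4 yaw=89.7 z~98.1
pad      scene   1166 c=(568.7,82.1) 86.8x88.3 yaw=-84.2 z~18.4
pad      side     829 c=(568.3,83.1) 85.7x87.1 yaw=-83.8 z~17.7
brick    scene    728 c=(538.1,10.7) 35.8x72.0 yaw=-55.5 z~19.4
brick    side     516 c=(537.7,11.0) 37.6x70.2 yaw=-56.1 z~18.6
mark     scene    801 c=(544.8,-116.4) 44.5x149.1 yaw=68.6 z~14.6
mark     side     444 c=(529.5,-123.0) 91.6x98.4 yaw=-64.1 z~13.2
stampblk scene    372 c=(501.0,-198.2) 25.9x35.2 yaw=38.4 z~24.2
stampblk side     220 c=(501.3,-200.1) 24.2x36.3 yaw=38.6 z~23.0
stamphd  scene    343 c=(500.2,-199.6) 21.2x22.7 yaw=50.6 z~66.5
stamphd  side     244 c=(501.4,-201.3) 20.9x22.6 yaw=-65.3 z~65.0
ptray    scene    549 c=(417.3,142.4) 78.3x112.7 yaw=9.4 z~15.4
ptray    side     295 c=(417.1,142.1) 76.4x114.1 yaw=10.1 z~15.1
stray    scene    833 c=(428.7,-4.4) 54.7x71.2 yaw=13.8 z~20.2
stray    side     425 c=(427.9,-4.2) 54.3x71.8 yaw=13.8 z~19.2
pen      scene    892 c=(384.1,-181.5) 143.7x144.9 yaw=40.3 z~15.3
pen      side     622 c=(382.7,-182.7) 141.7x145.7 yaw=38.0 z~16.2
scene 120 200 144.88569417229917
scene 200 300 235.78189654049862
scene 300 420 233.75306262998487
scene 420 600 327.6452605835678
side 120 200 142.14919208921026
side 200 300 233.9255984583633
side 300 420 354.62274109109603
side 420 600 356.8227109429221
```

```bash
cat > fit2.py <<'E'
from h import *
from scipy.optimize import minimize
D=np.vstack([cloud(pickle.load(open(n+"0.pkl","rb"))).reshape(-1,3) for n in("scene","side")])
# known outline w,l ; box xlo,xhi,ylo,yhi,z range ; yaw guess
O=dict(pad=(54,87,515,620,60,135,8,22,-85),mark=(14,130,463,614,-132,-90,5,20,-92),stamp=(24,36,470,535,-232,-170,10,26,38),
 ptray=(76,109,365,470,75,208,8,18,10),stray=(54,66,390,465,-50,40,10,22,12),pen=(36,152,360,425,-258,-86,7,16,6),box=(104,104,590,730,-245,-110,125,145,10))
for n,(w,l,a,b,c,d,e,f,g) in O.items():
    Q=D[(D[:,0]>a)&(D[:,0]<b)&(D[:,1]>c)&(D[:,1]<d)&(D[:,2]>e)&(D[:,2]<f)]
    def cost(p):
        t=np.radians(p[2]);X=Q[:,:2]-p[:2];u=X@[np.cos(t),np.sin(t)];v=X@[-np.sin(t),np.cos(t)]
        sd=np.maximum(abs(u)-w/2,abs(v)-l/2)        # symmetric-ish hinge; edges pull through cap
        return np.sum(np.minimum(np.maximum(sd,0)**2,9))
    m=(Q[:,:2].max(0)+Q[:,:2].min(0))/2
    B=[minimize(cost,[m[0]+i,m[1]+j,g+k],method="Nelder-Mead",options=dict(initial_simplex=[[m[0]+i,m[1]+j,g+k],[m[0]+i+4,m[1]+j,g+k],[m[0]+i,m[1]+j+4,g+k],[m[0]+i,m[1]+j,g+k+5]])) for i in(-4,0,4) for j in(-4,0,4) for k in (-4,4)]
    r=min(B,key=lambda r:r.fun);print(n,len(Q),np.round(r.x,1),round(r.fun/len(Q),2), 'spread',np.round(np.ptp([q.x for q in B if q.fun<1.1*r.fun+1],axis=0),1))
E
python3 fit2.py
cat > plan.py <<'E'
# python plan.py x y z yaw : rows needed (tool pointing down) from current pose
import sys,numpy as np
from bench import r
from scipy.spatial.transform import Rotation as R
def show(x,y,z,yaw,s=None):
    s=s or r.sense();A=R.from_euler('xyz',s["tcp_rot"],degrees=True);B=R.from_euler('xyz',[180,0,yaw],degrees=True)
    d=A.inv().apply(np.array([x,y,z])-s["tool_pos"]);w=(A.inv()*B).as_rotvec(degrees=True)/5
    print("shift tool",np.round(d,1),"turn units",np.round(w,2),"tool x,y in world",np.round(A.as_matrix()[:2,:2].T.ravel(),3),"t",round(s["time"],1))
if __name__=="__main__":show(*map(float,sys.argv[1:]))
E
python3 plan.py 651 -34 300 154.34
```

```text
pad 2042 [566.9  97.3 -84.8] 0.01 spread [0. 0. 0.]
mark 1137 [ 534.9 -111.8  -95.7] 0.01 spread [0. 0. 0.]
stamp 695 [ 501.2 -199.4   38.6] 0.01 spread [0. 0. 0.]
ptray 927 [417.6 141.7   9.8] 0.05 spread [0. 0. 0.]
stray 1475 [428.8  -5.2  13.3] 0.03 spread [0. 0. 0.]
pen 1334 [ 396.7 -170.9    7. ] 0.01 spread [0. 0. 0.]
box 8938 [ 661.5 -177.9   11. ] 0.01 spread [0. 0. 0.]
shift tool [-601.6 -348.4  -69.1] turn units [-0.02 -0.    0.  ] tool x,y in world [-0.901  0.433  0.433  0.901] t 0.1
```

Call:
apply_moves --pt "1 0 0 -50 0 0 0" --pt "1 0 0 -50 0 0 0" --pt "1 -40 -23 0 0 0 0" --pt "1 -40 -23 0 0 0 0" --pt "1 -40 -23 0 0 0 0" --pt "1 -40 -23 0 0 0 0" --pt "1 -40 -23 0 0 0 0" --pt "1 -40 -23 0 0 0 0" --squeeze 50

```text
time: 0.95
tool_pos: [416.9, 310.8, 331.1]
tcp_rot: [-180.0, -0.0, 154.4]
ft_force: [0.1, -0.5, 0.5]
finger_gap: 85.6
grip_force: 0.0
```

Call:
apply_moves --pt "1 -40 -23 0 0 0 0" --pt "1 -40 -23 0 0 0 0" --pt "1 -40 -23 0 0 0 0" --pt "1 -40 -23 0 0 0 0" --pt "1 -40 -23 0 0 0 0" --pt "1 -40 -23 0 0 0 0" --pt "1 -40 -23 0 0 0 0" --pt "1 0 0 0 0 0 0"

```text
time: 1.75
tool_pos: [600.7, 41.1, 329.5]
tcp_rot: [-179.9, -0.1, 154.0]
ft_force: [-0.4, 0.2, -0.9]
finger_gap: 85.3
grip_force: 0.0
```

```bash
python3 plan.py 651 -34 150 154.34
```

```text
shift tool [-78.3 -45.  179.6] turn units [-0.03 -0.01 -0.06] tool x,y in world [-0.899  0.438  0.438  0.899] t 1.8
```

Call:
apply_moves --pt "0.5 -39 -22.5 0 0 0 0" --pt "0.5 -39 -22.5 0 0 0 0" --pt "0.5 0 0 45 0 0 0" --pt "0.5 0 0 45 0 0 0" --pt "0.5 0 0 45 0 0 0" --pt "0.5 0 0 45 0 0 0" --pt "0.5 0 0 0 0 0 0" --pt "0.5 0 0 0 0 0 0"

```text
time: 2.55
tool_pos: [649.1, -27.7, 151.2]
tcp_rot: [-180.0, -0.1, 154.4]
ft_force: [-0.1, 0.1, 1.3]
finger_gap: 64.0
grip_force: 0.0
```

```bash
cat > wr.py <<'E'
import sys
from h import *
from bench import r
from scipy.spatial.transform import Rotation as R
def wrist(name):
    s=r.sense();d=r.snapshot("wrist");T=np.eye(4);T[:3,:3]=R.from_euler('xyz',s["tcp_rot"],degrees=True).as_matrix();T[:3,3]=s["tool_pos"]
    d["T"]=T@d["hand_eye"];pickle.dump(d,open(name+".pkl","wb"));cv2.imwrite(f"pics/{name}.png",d["color"]);return d,cloud(d),s
E
python3 - <<'E'
from wr import *
d,P,s=wrist("w1");P=P.reshape(-1,3)
for a,b in((55,75),(10,55)):
  Q=P[(np.hypot(P[:,0]-651,P[:,1]+34)<25)&(P[:,2]>a)&(P[:,2]<b)]
  if len(Q):print(len(Q),Q.min(0),Q.max(0),(Q.min(0)+Q.max(0))/2)
print(s["tool_pos"])
E
python3 plan.py 651 -34 30 154
```

```text
1389 [638.48727348 -47.10954749  55.05870307] [665.21868449 -20.54144302  69.26890215] [651.85297898 -33.82549525  62.16380261]
538 [638.11128816 -44.48984105  10.05657723] [657.03294996 -20.09656173  54.8841424 ] [647.57211906 -32.29320139  32.47035981]
[649.12610496 -27.74720156 151.1505648 ]
shift tool [ -2.4  -5.5 123.8] turn units [0.01 0.02 0.07] tool x,y in world [-0.902  0.433  0.433  0.902] t 2.6
```

View pics/w1.png

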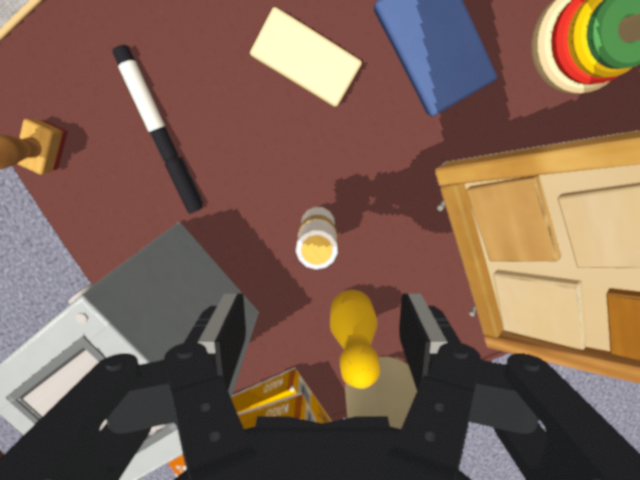

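The roll is upright and clear at (317,245), between the finger tips' travel, with the skittle behind it at (358,340). The wrist fit puts its centre at (652,-34).

Call:
apply_moves --pt "0.5 -3 -5 0 0 0 0" --pt "0.5 0 0 20 0 0 0" --pt "0.5 0 0 20 0 0 0" --pt "0.5 0 0 0 0 0 0" --pt "0.5 0 0 0 0 0 0" --pt "0.5 0 0 0 0 0 0" --pt "0.5 0 0 0 0 0 0" --pt "0.5 0 0 0 0 0 0"

```text
time: 3.4
tool_pos: [651.1, -34.1, 112.6]
tcp_rot: [180.0, 0.1, 154.3]
ft_force: [0.2, 0.3, 0.4]
finger_gap: 63.9
grip_force: 0.0
```

```bash
for i in 1 2 3; do python3 plan.py 652 -34 30 154.4; done
```

```text
shift tool [-0.6  0.4 82.6] turn units [ 0.01  0.02 -0.01] tool x,y in world [-0.901  0.433  0.433  0.901] t 3.4
shift tool [-0.6  0.4 82.6] turn units [ 0.01  0.02 -0.01] tool x,y in world [-0.901  0.433  0.433  0.901] t 3.4
shift tool [-0.6  0.4 82.6] turn units [ 0.01  0.02 -0.01] tool x,y in world [-0.901  0.433  0.433  0.901] t 3.4
```

Call:
apply_moves --pt "0.5 -1 0 30 0 0 0" --pt "0.5 0 0 30 0 0 0" --pt "0.5 0 0 22 0 0 0" --pt "0.5 0 0 0 0 0 0" --pt "0.5 0 0 0 0 0 0" --pt "-1 0 0 0 0 0 0" --pt "-1 0 0 0 0 0 0" --pt "-1 0 0 0 0 0 0"

```text
time: 4.2
tool_pos: [652.7, -34.5, 31.3]
tcp_rot: [179.9, 0.2, 154.3]
ft_force: [-0.7, 0.7, 3.6]
finger_gap: 26.1
grip_force: 48.8
```

Call:
apply_moves --pt "-1 0 0 0 0 0 0" --pt "-1 0 0 0 0 0 0" --pt "-1 0 0 0 0 0 0" --pt "-1 0 0 0 0 0 0" --pt "-1 0 0 -5 0 0 0" --pt "-1 0 0 -25 0 0 0" --pt "-1 0 0 -50 0 0 0" --pt "-1 0 0 -50 0 0 0"

```text
time: 5.0
tool_pos: [649.7, -34.2, 159.2]
tcp_rot: [-179.9, -0.2, 154.3]
ft_force: [2.3, 0.2, -1.1]
finger_gap: 25.8
grip_force: 49.3
```

Call:
apply_moves --pt "-1 0 0 -40 0 0 0" --pt "-1 0 0 0 0 0 0" --pt "-1 0 0 0 0 0 0" --pt "-1 0 0 0 0 0 0" --pt "-1 0 0 0 0 0 0" --pt "-1 0 0 0 0 0 0" --pt "-1 0 0 0 0 0 0" --pt "-1 0 0 0 0 0 0"

```text
time: 5.8
tool_pos: [651.1, -34.4, 198.7]
tcp_rot: [-180.0, -0.1, 154.3]
ft_force: [-0.4, 0.4, -2.3]
finger_gap: 26.0
grip_force: 49.5
```

```bash
python3 plan.py 661.5 -177.5 200 154.3
```

```text
shift tool [ -71.4 -124.5   -1.4] turn units [-0.   -0.01  0.01] tool x,y in world [-0.901  0.433  0.433  0.901] t 5.8
```

Call:
apply_moves --pt "-1 -18 -31 0 0 0 0" --pt "-1 -18 -31 0 0 0 0" --pt "-1 -18 -31 0 0 0 0" --pt "-1 -17 -31 0 0 0 0" --pt "-1 0 0 0 0 0 0" --pt "-1 0 0 0 0 0 0" --pt "-1 0 0 0 0 0 0" --pt "-1 0 0 0 0 0 0"

```text
time: 6.6
tool_pos: [661.7, -175.6, 199.3]
tcp_rot: [180.0, -0.0, 154.4]
ft_force: [0.1, 0.8, -1.1]
finger_gap: 25.8
grip_force: 49.6
```

```bash
python3 plan.py 661.5 -177.5 138 154.3; python3 - <<'E'
from bench import r
import cv2
a=r.snapshot("scene")["color"][130:330,330:550];b=r.snapshot("side")["color"][190:390,260:480]
cv2.imwrite("pics/a2.png",cv2.resize(cv2.hconcat([a,b]),None,fx=1.8,fy=1.8))
E
```

```text
shift tool [-0.6 -1.8 61.3] turn units [ 0.   -0.    0.02] tool x,y in world [-0.902  0.432  0.432  0.902] t 6.6
```

View pics/a2.png

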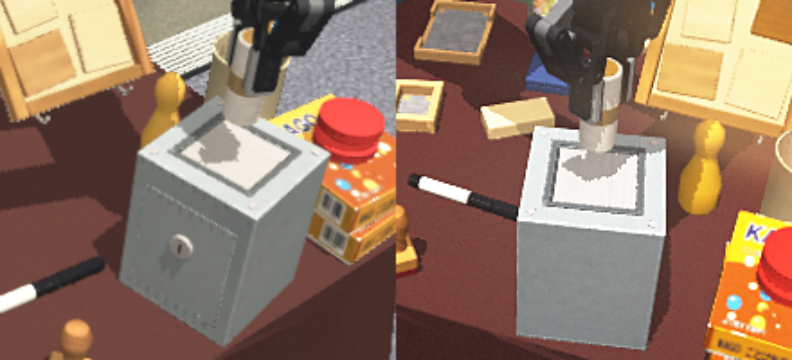

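The roll is held upright over the flap at (240,110) left and (597,135) right. Pushing it down.

Call:
apply_moves --pt "-1 -1 -2 15 0 0 0" --pt "-1 0 0 10 0 0 0" --pt "-1 0 0 10 0 0 0" --pt "-1 0 0 10 0 0 0" --pt "-1 0 0 10 0 0 0" --pt "-1 0 0 6 0 0 0" --pt "-1 0 0 0 0 0 0" --pt "-1 0 0 0 0 0 0"

```text
time: 7.5
tool_pos: [661.6, -179.2, 138.3]
tcp_rot: [-180.0, -0.0, 154.3]
ft_force: [-0.1, 0.3, -1.2]
finger_gap: 25.9
grip_force: 49.6
```

Call:
apply_moves --pt "0.3 0 0 0 0 0 0" --pt "0.3 0 0 0 0 0 0" --pt "0.3 0 0 0 0 0 0" --pt "0.3 0 0 0 0 0 0" --pt "0.3 0 0 0 0 0 0" --pt "0.3 0 0 -20 0 0 0" --pt "0.3 0 0 -50 0 0 0" --pt "0.3 0 0 -50 0 0 0"

```text
time: 8.3
tool_pos: [660.6, -178.7, 257.9]
tcp_rot: [-180.0, -0.2, 154.3]
ft_force: [0.5, -1.1, 0.8]
finger_gap: 55.2
grip_force: 0.0
```

```bash
python3 - <<'E'
from bench import r
import cv2
print(r.sense()["joint_pos"])
a=r.snapshot("scene")["color"][130:330,330:550];b=r.snapshot("side")["color"][190:390,260:480]
cv2.imwrite("pics/a3.png",cv2.resize(cv2.hconcat([a,b]),None,fx=1.8,fy=1.8))
E
python3 plan.py 501.2 -199.4 200 141.4; python3 plan.py 501.2 -199.4 200 128.6
```

```text
[-1.94318071e+01  2.03694661e+01  6.75474763e+01 -1.30297168e-04
  9.22931868e+01 -8.37760957e+01]
shift tool [140.7 -88.3  66.9] turn units [0.04 0.17 2.59] tool x,y in world [-0.901  0.433  0.433  0.901] t 8.4
shift tool [140.7 -88.3  66.9] turn units [0.06 0.16 5.15] tool x,y in world [-0.901  0.433  0.433  0.901] t 8.4
```

View pics/a3.png

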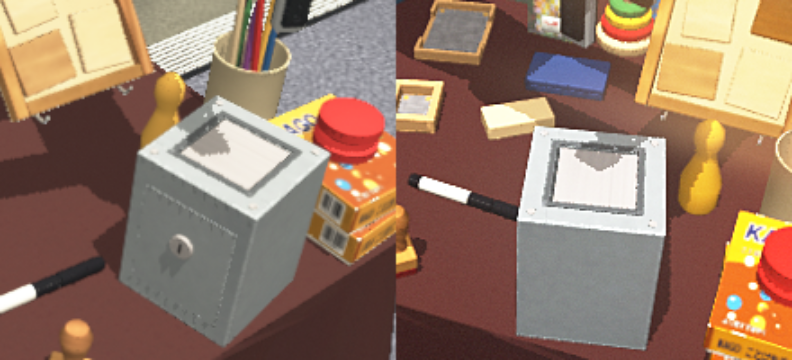

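Roll posted: it is gone and the flap is shut again (lid clean at (235,155) and (597,180)). Next the larger stamp.

Call:
apply_moves --pt "0.3 35 -22 0 0 0 0" --pt "0.3 35 -22 0 0 0 0" --pt "0.3 35 -22 0 0 0 0" --pt "0.3 35 -22 0 0 0 0" --pt "0.3 0 0 45 0 0 0" --pt "0.3 0 0 45 0 0 0" --pt "0.3 0 0 45 0 0 0" --pt "0.3 0 0 0 0 0 0"

```text
time: 9.2
tool_pos: [492.6, -195.5, 116.4]
tcp_rot: [180.0, -0.7, 154.3]
ft_force: [-1.2, 1.0, -1.0]
finger_gap: 55.5
grip_force: 0.0
```

Call:
apply_moves --pt "0.3 0 0 0 0 0 0" --pt "0.3 0 0 0 0 0 0" --pt "0.3 0 0 0 0 0 0" --pt "0.3 0 0 0 0 0 0" --pt "0.3 0 0 0 0 0 0" --pt "0.3 0 0 0 0 0 0" --pt "0.3 0 0 0 0 0 0" --pt "0.3 0 0 0 0 0 0"

```text
time: 10.0
tool_pos: [497.3, -197.8, 123.3]
tcp_rot: [-180.0, -0.0, 154.3]
ft_force: [0.6, -0.2, 0.0]
finger_gap: 55.5
grip_force: 0.0
```

```bash
python3 plan.py 501 -200.3 33 154.3; python3 - <<'E'
from wr import *
d,P,s=wrist("w4");P=P.reshape(-1,3)
for a,b in((24,30),(30,36),(36,42),(42,47),(47,52),(52,57),(57,62),(62,72)):
  Q=P[(np.hypot(P[:,0]-501,P[:,1]+200)<22)&(P[:,2]>a)&(P[:,2]<b)]
  if len(Q)>5:
    c,w,an=cv2.minAreaRect(Q[:,:2].astype(np.float32));print(a,len(Q),np.round(c,1),np.round(w,1))
E
```

```text
shift tool [-4.4 -0.6 90.3] turn units [-0.   -0.    0.01] tool x,y in world [-0.901  0.433  0.433  0.901] t 10.0
24 115 [ 499.  -196.4] [19.8 29.9]
30 18 [ 495.  -196.1] [10.   2.3]
36 13 [ 493.7 -194.6] [9.6 2.4]
42 12 [ 492.7 -194.1] [10.6  1.9]
47 27 [ 492.1 -196.4] [17.   3.7]
52 68 [ 498.8 -196.4] [23.8 17.8]
57 373 [ 501.2 -197.9] [23.5 23.2]
62 763 [ 500.9 -197.8] [18.7 19. ]
```

Call:
apply_moves --pt "0.3 -4 1 30 0 0 0" --pt "0.3 0 0 30 0 0 0" --pt "0.3 0 0 27 0 0 0" --pt "0.3 0 0 0 0 0 0" --pt "0.3 0 0 0 0 0 0" --pt "-1 0 0 0 0 0 0" --pt "-1 0 0 0 0 0 0" --pt "-1 0 0 0 0 0 0"

```text
time: 10.85
tool_pos: [502.9, -199.3, 38.4]
tcp_rot: [180.0, 0.2, 154.3]
ft_force: [-0.2, 1.4, 4.5]
finger_gap: 21.3
grip_force: 48.7
```

Call:
apply_moves --pt "-1 0 0 0 0 0 0" --pt "-1 0 0 0 0 0 0" --pt "-1 0 0 0 0 0 0" --pt "-1 0 0 -5 0 0 0" --pt "-1 0 0 -20 0 0 0" --pt "-1 0 0 -45 0 0 0" --pt "-1 0 0 0 0 0 0" --pt "-1 0 0 0 0 0 0"

```text
time: 11.65
tool_pos: [502.7, -199.3, 108.6]
tcp_rot: [-180.0, 0.2, 154.3]
ft_force: [-0.4, 0.7, -1.2]
finger_gap: 20.8
grip_force: 49.0
```

```bash
python3 plan.py 428.5 -5 110 129; python3 - <<'E'
from bench import r
from h import *
o=[]
for n in("scene","side"):
    d=r.snapshot(n);s=r.sense();p=s["tool_pos"];P=cloud(d).reshape(-1,3)
    Q=P[(np.hypot(P[:,0]-p[0],P[:,1]-p[1])<30)&(P[:,2]>p[2]-38)&(P[:,2]<p[2]-12)]
    print(n,len(Q),cv2.minAreaRect(Q[:,:2].astype(np.float32)),np.percentile(Q[:,2],[1,99]),p)
    T=np.linalg.inv(d["T"]);q=d["mtx"]@(T[:3,:3]@p+T[:3,3]);u,v=(q[:2]/q[2]).astype(int)
    o.append(cv2.resize(d["color"][v-60:v+60,u-60:u+60],(390,390)))
cv2.imwrite("pics/a5.png",cv2.hconcat(o))
E
```

```text
shift tool [151.  143.1  -2.1] turn units [0.01 0.05 5.07] tool x,y in world [-0.901  0.433  0.433  0.901] t 11.7
scene 546 ((500.95159912109375, -199.19100952148438), (24.7137451171875, 36.319557189941406), 36.31560516357422) [72.11682178 94.64231572] [ 501.55386456 -198.77645398  106.84958963]
side 322 ((500.5384826660156, -200.0629119873047), (24.375099182128906, 33.07464599609375), 39.6379280090332) [69.2612661  92.87943966] [ 500.84111294 -198.44708827  105.78070529]
```

View pics/a5.png

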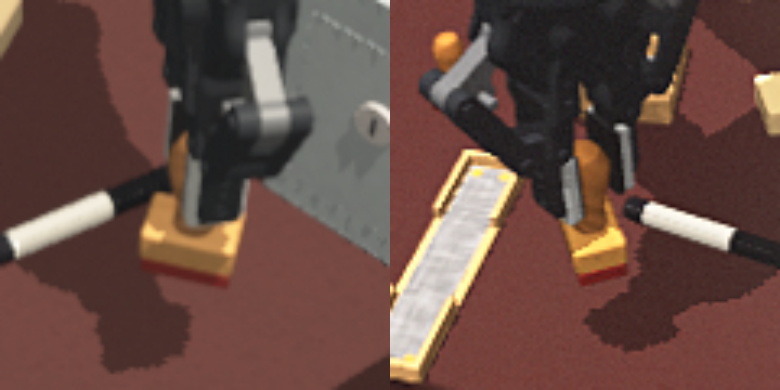

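The stamp is held upright by its handle (left crop (190,230), right (595,250)), aligned at yaw about 38.3°. Carrying it to its tray.

Call:
apply_moves --pt "-1 30 28.5 0 0 0 0" --pt "-1 30 28.5 0 0 0 0" --pt "-1 30 28.5 0 0 0 0" --pt "-1 30 28.5 0 0 0 0" --pt "-1 31 29 0 0 0 0" --pt "-1 0 0 0 0 0 1" --pt "-1 0 0 0 0 0 1" --pt "-1 0 0 0 0 0 1"

```text
time: 12.55
tool_pos: [425.9, -3.7, 104.9]
tcp_rot: [-179.9, -0.1, 139.2]
ft_force: [-0.0, -0.5, -0.8]
finger_gap: 20.7
grip_force: 49.1
```

Call:
apply_moves --pt "-1 0 0 0 0 0 1" --pt "-1 0 0 0 0 0 1" --pt "-1 0 0 0 0 0 0" --pt "-1 0 0 0 0 0 0" --pt "-1 0 0 0 0 0 0" --pt "-1 0 0 0 0 0 0" --pt "-1 0 0 0 0 0 0" --pt "-1 0 0 0 0 0 0"

```text
time: 13.35
tool_pos: [427.2, -4.4, 106.3]
tcp_rot: [180.0, 0.0, 129.4]
ft_force: [0.2, -0.3, -0.3]
finger_gap: 21.1
grip_force: 49.1
```

```bash
python3 plan.py 428.5 -5 43 129.3; python3 - <<'E'
from bench import r
from h import *
for n in("scene","side"):
    d=r.snapshot(n);s=r.sense();p=s["tool_pos"];P=cloud(d).reshape(-1,3)
    Q=P[(np.hypot(P[:,0]-p[0],P[:,1]-p[1])<30)&(P[:,2]>p[2]-38)&(P[:,2]<p[2]-12)]
    print(n,len(Q),cv2.minAreaRect(Q[:,:2].astype(np.float32)),np.percentile(Q[:,2],[1,99]),p)
E
```

```text
shift tool [-1.3  0.6 63.3] turn units [0.   0.   0.01] tool x,y in world [-0.634  0.773  0.773  0.634] t 13.3
scene 470 ((426.05108642578125, -4.091228485107422), (24.983266830444336, 37.780517578125), 12.483586311340332) [69.28529543 93.55267899] [427.23651729  -4.41878797 106.34149973]
side 248 ((425.91607666015625, -3.738739013671875), (24.15386390686035, 40.03250503540039), 12.214969635009766) [69.59542214 93.75398226] [427.2326879   -4.43047564 106.33490693]
```

Call:
apply_moves --pt "-1 -2.5 1 15 0 0 0" --pt "-1 0 0 20 0 0 0" --pt "-1 0 0 15 0 0 0" --pt "-1 0 0 8 0 0 0" --pt "-1 0 0 5 0 0 0" --pt "-1 0 0 1.5 0 0 0" --pt "-1 0 0 0 0 0 0" --pt "-1 0 0 0 0 0 0"

```text
time: 14.25
tool_pos: [430.2, -5.7, 42.5]
tcp_rot: [179.9, 0.1, 129.3]
ft_force: [0.0, 0.0, 1.1]
finger_gap: 20.9
grip_force: 49.2
```

```bash
python3 plan.py 428.5 -5 41 129.3
```

```text
shift tool [ 1.7 -0.8  1.5] turn units [0.01 0.01 0.01] tool x,y in world [-0.634  0.773  0.773  0.634] t 14.2
```

Call:
apply_moves --pt "-1 0 0 1 0 0 0" --pt "-1 0 0 0.5 0 0 0" --pt "-1 0 0 0 0 0 0" --pt "-0.3 0 0 0 0 0 0" --pt "0 0 0 0 0 0 0" --pt "0.2 0 0 0 0 0 0" --pt "0.2 0 0 0 0 0 0" --pt "0.2 0 0 -5 0 0 0"

```text
time: 15.05
tool_pos: [428.8, -5.6, 44.7]
tcp_rot: [-179.9, -0.1, 129.3]
ft_force: [0.0, -1.0, 0.2]
finger_gap: 51.0
grip_force: 0.0
```

Call:
apply_moves --pt "0.2 0 0 -30 0 0 0" --pt "0.2 0 0 -45 0 0 0" --pt "0.2 0 0 -45 0 0 0" --pt "0.2 0 0 0 0 0 0" --pt "0.2 0 0 0 0 0 0" --pt "0.2 0 0 0 0 0 0" --pt "0.2 0 0 0 0 0 0" --pt "0.2 0 0 0 0 0 0"

```text
time: 15.85
tool_pos: [428.6, -5.6, 163.8]
tcp_rot: [-179.9, -0.1, 129.3]
ft_force: [0.1, 0.1, -0.1]
finger_gap: 51.2
grip_force: 0.0
```

```bash
python3 - <<'E'
from wr import *
d,P,s=wrist("w6"); print(s["tool_pos"],s["joint_pos"])
a=r.snapshot("scene")["color"];b=r.snapshot("side")["color"]
cv2.imwrite("pics/a6.png",cv2.hconcat([cv2.resize(a[210:330,170:290],(390,390)),cv2.resize(b[190:310,210:330],(390,390))]))
E
python3 plan.py 566.9 97.3 100 184.8
```

```text
[428.60055864  -5.56321761 163.84085659] [-7.60433545e+00 -1.76755447e+01  1.16006839e+02  4.78707725e-04
  8.18254968e+01 -4.69487736e+01]
shift tool [ -7.8 171.9  64.4] turn units [ -0.    -0.02 -11.09] tool x,y in world [-0.634  0.773  0.773  0.634] t 16.0
```

View pics/a6.png

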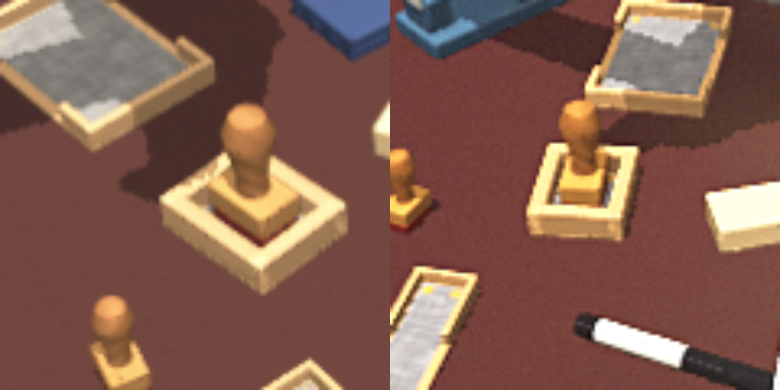

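The stamp stands upright in its pocket (left (248,190), right (580,165)). Next, the ink pad.

Call:
apply_moves --pt "0.65 -2 43 0 0 0 0" --pt "0.65 -2 43 0 0 0 0" --pt "0.65 -2 43 0 0 0 0" --pt "0.65 -2 43 0 0 0 0" --pt "0.65 0 0 0 0 0 -1" --pt "0.65 0 0 0 0 0 -1" --pt "0.65 0 0 0 0 0 -1" --pt "0.65 0 0 0 0 0 -1"

```text
time: 16.8
tool_pos: [567.5, 97.3, 164.6]
tcp_rot: [-180.0, -0.1, 149.6]
ft_force: [-0.4, 0.2, 0.7]
finger_gap: 70.2
grip_force: 0.0
```

Call:
apply_moves --pt "0.65 0 0 0 0 0 -1" --pt "0.65 0 0 0 0 0 -1" --pt "0.65 0 0 0 0 0 -1" --pt "0.65 0 0 0 0 0 -1" --pt "0.65 0 0 0 0 0 -1" --pt "0.65 0 0 0 0 0 -1" --pt "0.65 0 0 0 0 0 -1" --pt "0.65 0 0 0 0 0 -0.2"

```text
time: 17.6
tool_pos: [567.5, 97.1, 164.9]
tcp_rot: [180.0, -0.0, -174.5]
ft_force: [0.2, -0.2, 0.1]
finger_gap: 70.5
grip_force: 0.0
```

Call:
apply_moves --pt "0.65 0 0 30 0 0 0" --pt "0.65 0 0 30 0 0 0" --pt "0.65 0 0 0 0 0 0" --pt "0.65 0 0 0 0 0 0" --pt "0.65 0 0 0 0 0 0" --pt "0.65 0 0 0 0 0 0" --pt "0.65 0 0 0 0 0 0" --pt "0.65 0 0 0 0 0 0"

```text
time: 18.4
tool_pos: [568.2, 97.2, 106.3]
tcp_rot: [-180.0, 0.1, -174.7]
ft_force: [-1.5, 0.6, 0.0]
finger_gap: 70.6
grip_force: 0.0
```

```bash
python3 plan.py 566.9 97.3 1 185.2; python3 - <<'E'
from wr import *
d,P,s=wrist("w7");P=P.reshape(-1,3)
Q=P[(P[:,0]>515)&(P[:,0]<620)&(abs(P[:,1]-97)<38)&(P[:,2]>10)&(P[:,2]<22)]
print(len(Q),cv2.minAreaRect(Q[:,:2].astype(np.float32)),np.median(Q[:,2]))
E
```

```text
shift tool [  1.5   0.2 105.3] turn units [-0.    0.02  0.03] tool x,y in world [-0.996 -0.093 -0.093  0.996] t 18.4
10113 ((567.024658203125, 98.77252960205078), (85.91679382324219, 54.12531280517578), 5.358534336090088) 17.578750387452544
```

View pics/w7.png

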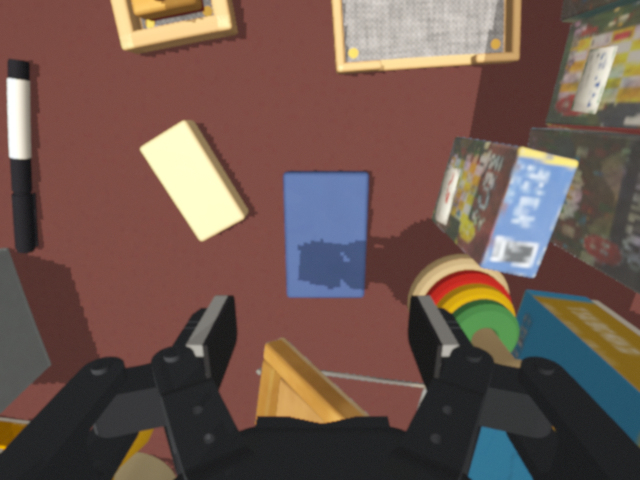

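The pad lies at (326,235), square to the fingers, with clear room on both sides; the nearest things are a box corner at (437,210) and the stacker's edge at (412,290).

Call:
apply_moves --pt "0.65 1 1 30 0 0 0" --pt "0.65 0 0 30 0 0 0" --pt "0.65 0 0 25 0 0 0" --pt "0.65 0 0 15 0 0 0" --pt "0.65 0 0 5 0 0 0" --pt "0.65 0 0 0 0 0 0" --pt "0.65 0 0 0 0 0 0" --pt "0.65 0 0 0 0 0 0"

```text
time: 19.25
tool_pos: [568.0, 98.2, 2.0]
tcp_rot: [-180.0, 0.2, -174.7]
ft_force: [-0.3, -1.0, -1.0]
finger_gap: 70.6
grip_force: 0.0
```

Call:
apply_moves --pt "-1 0 0 0 0 0 0" --pt "-1 0 0 0 0 0 0" --pt "-1 0 0 0 0 0 0" --pt "-1 0 0 0 0 0 0" --pt "-1 0 0 -3 0 0 0" --pt "-1 0 0 -10 0 0 0" --pt "-1 0 0 -20 0 0 0" --pt "-1 0 0 -20 0 0 0"

```text
time: 20.05
tool_pos: [566.0, 98.0, 54.0]
tcp_rot: [-180.0, -0.1, -174.7]
ft_force: [1.0, 0.4, -0.6]
finger_gap: 52.5
grip_force: 52.5
```

```bash
python3 plan.py 417.4 142 60 99.8
```

```text
shift tool [143.9  57.6  -5.9] turn units [-1.000e-02 -1.000e-02  1.711e+01] tool x,y in world [-0.996 -0.093 -0.093  0.996] t 20.1
```

Call:
apply_moves --pt "-1 0 0 -40 0 0 0" --pt "-1 36 0 0 0 0 0" --pt "-1 36 0 0 0 0 0" --pt "-1 36 0 0 0 0 0" --pt "-1 36 0 0 0 0 0" --pt "-1 0 29 0 0 0 0" --pt "-1 0 29 0 0 0 0" --pt "-1 0 0 0 0 0 1"

```text
time: 20.85
tool_pos: [417.3, 144.8, 94.3]
tcp_rot: [179.9, 0.1, -179.6]
ft_force: [-0.8, -0.5, -0.7]
finger_gap: 52.8
grip_force: 52.6
```

Call:
apply_moves --pt "-1 0 0 0 0 0 1" --pt "-1 0 0 0 0 0 1" --pt "-1 0 0 0 0 0 1" --pt "-1 0 0 0 0 0 1" --pt "-1 0 0 0 0 0 1" --pt "-1 0 0 0 0 0 1" --pt "-1 0 0 0 0 0 1" --pt "-1 0 0 0 0 0 1"

```text
time: 21.65
tool_pos: [417.8, 142.4, 93.9]
tcp_rot: [180.0, 0.0, 140.1]
ft_force: [0.8, -0.0, -1.0]
finger_gap: 52.7
grip_force: 52.6
```

Call:
apply_moves --pt "-1 0 0 0 0 0 1" --pt "-1 0 0 0 0 0 1" --pt "-1 0 0 0 0 0 1" --pt "-1 0 0 0 0 0 1" --pt "-1 0 0 0 0 0 1" --pt "-1 0 0 0 0 0 1" --pt "-1 0 0 0 0 0 1" --pt "-1 0 0 0 0 0 1"

```text
time: 22.45
tool_pos: [417.8, 142.4, 93.9]
tcp_rot: [180.0, -0.0, 100.1]
ft_force: [-0.6, -0.4, -1.3]
finger_gap: 52.5
grip_force: 52.6
```

Call:
apply_moves --pt "-1 0 0 20 0 0 0" --pt "-1 0 0 0 0 0 0" --pt "-1 0 0 0 0 0 0" --pt "-1 0 0 0 0 0 0" --pt "-1 0 0 0 0 0 0" --pt "-1 0 0 0 0 0 0" --pt "-1 0 0 0 0 0 0" --pt "-1 0 0 0 0 0 0"

```text
time: 23.25
tool_pos: [417.9, 142.4, 73.5]
tcp_rot: [180.0, -0.0, 100.3]
ft_force: [0.3, -0.1, -0.7]
finger_gap: 52.9
grip_force: 52.6
```

```bash
python3 plan.py 417.4 142 5 99.8; python3 - <<'E'
from wr import *
o=[]
for n in("scene","side"):
    s=r.sense();d=r.snapshot(n);p=s["tool_pos"];P=cloud(d).reshape(-1,3)
    Q=P[(np.hypot(P[:,0]-p[0],P[:,1]-p[1])<65)&(P[:,2]>p[2]-12)&(P[:,2]<p[2]+17)]
    print(n,len(Q),cv2.minAreaRect(Q[:,:2].astype(np.float32)),p)
    T=np.linalg.inv(d["T"]);q=d["mtx"]@(T[:3,:3]@p+T[:3,3]);u,v=(q[:2]/q[2]).astype(int)
    o.append(cv2.resize(d["color"][v-70:v+70,u-70:u+70],(390,390)))
cv2.imwrite("pics/a8.png",cv2.hconcat(o))
E
```

```text
shift tool [-0.3 -0.6 68.5] turn units [ 0.   -0.    0.11] tool x,y in world [-0.18   0.984  0.984  0.18 ] t 23.2
scene 1231 ((417.2611083984375, 139.76773071289062), (78.10477447509766, 89.6072998046875), 14.568328857421875) [417.89048335 142.43872003  73.4746083 ]
side 759 ((416.7555236816406, 139.8562774658203), (79.5645523071289, 89.0564956665039), 12.103326797485352) [417.82208581 142.41327787  73.38155973]
```

View pics/a8.png

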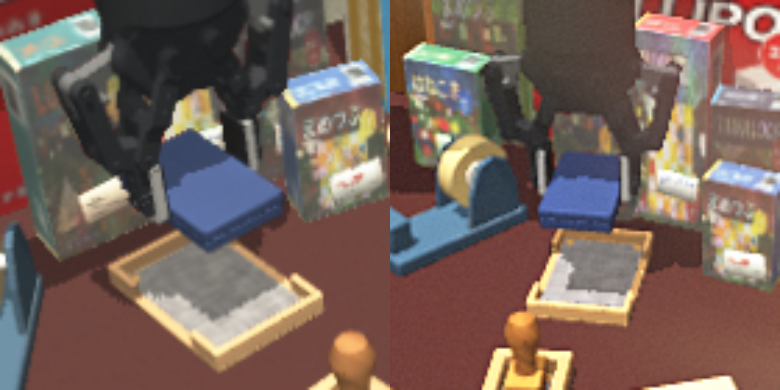

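The pad hangs level and lined up over the wide tray (left (225,190), right (580,195)). Lowering it.

Call:
apply_moves --pt "-1 1.5 -0.5 20 0 0 0" --pt "-1 0 0 20 0 0 0" --pt "-1 0 0 15 0 0 0" --pt "-1 0 0 7 0 0 0" --pt "-1 0 0 4 0 0 0" --pt "-1 0 0 1 0 0 0" --pt "-1 0 0 0 0 0 0" --pt "-1 0 0 0 0 0 0"

```text
time: 24.15
tool_pos: [417.7, 143.9, 7.1]
tcp_rot: [179.9, -0.0, 100.3]
ft_force: [-0.5, 0.7, -0.2]
finger_gap: 52.4
grip_force: 52.6
```

```bash
python3 plan.py 417.4 142 5 100
```

```text
shift tool [-1.8 -0.7  2.1] turn units [ 0.02 -0.    0.07] tool x,y in world [-0.18   0.984  0.984  0.18 ] t 24.1
```

Call:
apply_moves --pt "-1 0 0 1 0 0 0" --pt "-1 0 0 1 0 0 0" --pt "-1 0 0 0 0 0 0" --pt "0.4 0 0 0 0 0 0" --pt "0.6 0 0 0 0 0 0" --pt "0.6 0 0 0 0 0 0" --pt "0.6 0 0 0 0 0 0" --pt "0.6 0 0 -10 0 0 0"

```text
time: 24.95
tool_pos: [415.6, 143.5, 13.3]
tcp_rot: [-179.8, 0.0, 100.3]
ft_force: [-0.5, 0.2, -0.4]
finger_gap: 68.4
grip_force: 0.0
```

Call:
apply_moves --pt "0.6 0 0 -30 0 0 0" --pt "0.6 0 0 -50 0 0 0" --pt "0.6 0 0 -50 0 0 0" --pt "0.6 0 0 0 0 0 0" --pt "0.6 0 0 0 0 0 0" --pt "0.6 0 0 0 0 0 0" --pt "0.6 0 0 0 0 0 0" --pt "0.6 0 0 0 0 0 0"

```text
time: 25.75
tool_pos: [416.0, 143.5, 142.9]
tcp_rot: [-179.8, 0.0, 100.3]
ft_force: [0.2, -0.5, -0.1]
finger_gap: 68.2
grip_force: 0.0
```

```bash
python3 - <<'E'
from wr import *
a=r.snapshot("scene");P=cloud(a).reshape(-1,3)
Q=P[(abs(P[:,0]-535)<75)&(abs(P[:,1]+111)<22)&(P[:,2]>5)&(P[:,2]<20)];print("marker",cv2.minAreaRect(Q[:,:2].astype(np.float32)))
Q=P[(np.hypot(P[:,0]-417,P[:,1]-142)<52)&(P[:,2]>16.5)&(P[:,2]<30)];print("pad top",len(Q),cv2.minAreaRect(Q[:,:2].astype(np.float32)),np.percentile(Q[:,2],[5,50,95]))
b=r.snapshot("side")["color"];a=a["color"]
cv2.imwrite("pics/a9.png",cv2.hconcat([cv2.resize(a[170:290,140:260],(390,390)),cv2.resize(b[150:270,230:350],(390,390))]))
E
python3 plan.py 534.9 -111.8 163 174.3
```

```text
marker ((535.3388061523438, -111.36270141601562), (13.80870532989502, 130.45262145996094), 84.0842514038086)
pad top 1220 ((413.0438232421875, 144.7602081298828), (62.41061019897461, 95.40786743164062), 11.01121711730957) [18.32550557 21.06721034 22.87398569]
shift tool [-272.6   70.7  -19.8] turn units [-2.000e-02 -1.000e-02 -1.479e+01] tool x,y in world [-0.179  0.984  0.984  0.179] t 25.9
```

View pics/a9.png

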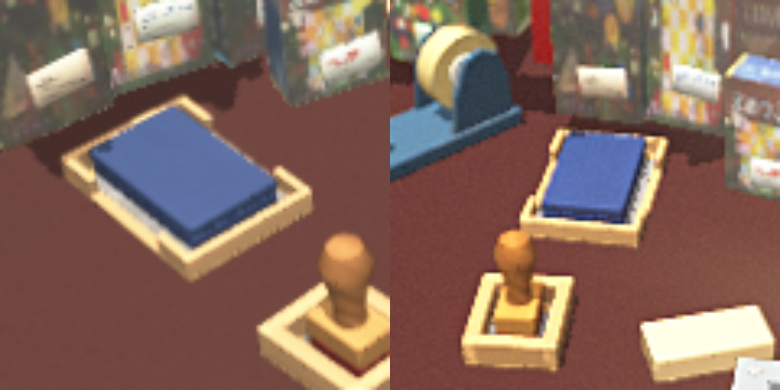

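The pad lies flat in the wide tray (left (185,175), right (597,180)). Last, the marker.

Call:
apply_moves --pt "0.1 -45 12 0 0 0 0" --pt "0.1 -45 12 0 0 0 0" --pt "0.1 -45 12 0 0 0 0" --pt "0.1 -45 12 0 0 0 0" --pt "0.1 -45 12 0 0 0 0" --pt "0.1 -47 11 0 0 0 0" --pt "0.1 0 0 0 0 0 -1" --pt "0.1 0 0 0 0 0 -1"

```text
time: 26.65
tool_pos: [535.6, -112.7, 143.3]
tcp_rot: [-179.9, -0.1, 110.4]
ft_force: [-0.1, 0.8, 0.0]
finger_gap: 46.9
grip_force: 0.0
```

Call:
apply_moves --pt "0.1 0 0 0 0 0 -1" --pt "0.1 0 0 0 0 0 -1" --pt "0.1 0 0 0 0 0 -1" --pt "0.1 0 0 0 0 0 -1" --pt "0.1 0 0 0 0 0 -1" --pt "0.1 0 0 0 0 0 -1" --pt "0.1 0 0 0 0 0 -1" --pt "0.1 0 0 0 0 0 -1"

```text
time: 27.45
tool_pos: [535.4, -111.0, 143.6]
tcp_rot: [-180.0, -0.1, 150.5]
ft_force: [-0.4, -0.4, 0.0]
finger_gap: 47.3
grip_force: 0.0
```

Call:
apply_moves --pt "0.1 0 0 0 0 0 -1" --pt "0.1 0 0 0 0 0 -1" --pt "0.1 0 0 0 0 0 -1" --pt "0.1 0 0 0 0 0 -1" --pt "0.1 0 0 0 0 0 -0.8" --pt "0.1 0 0 40 0 0 0" --pt "0.1 0 0 0 0 0 0" --pt "0.1 0 0 0 0 0 0"

```text
time: 28.25
tool_pos: [534.4, -110.7, 103.2]
tcp_rot: [180.0, -0.2, 174.3]
ft_force: [0.9, 0.6, 0.2]
finger_gap: 46.9
grip_force: 0.0
```

Call:
apply_moves --pt "0.1 0 0 0 0 0 0" --pt "0.1 0 0 0 0 0 0" --pt "0.1 0 0 0 0 0 0" --pt "0.1 0 0 0 0 0 0" --pt "0.1 0 0 0 0 0 0" --pt "0.1 0 0 0 0 0 0" --pt "0.1 0 0 0 0 0 0" --pt "0.1 0 0 0 0 0 0"

```text
time: 29.05
tool_pos: [535.6, -111.0, 104.2]
tcp_rot: [180.0, -0.0, 174.3]
ft_force: [-0.0, -0.4, 0.7]
finger_gap: 47.2
grip_force: 0.0
```

```bash
python3 plan.py 535 -111.6 3 174.2; python3 - <<'E'
from wr import *
d,P,s=wrist("w10");P=P.reshape(-1,3)
Q=P[(P[:,0]>465)&(P[:,0]<610)&(abs(P[:,1]+111)<22)&(P[:,2]>6)&(P[:,2]<20)]
print(len(Q),cv2.minAreaRect(Q[:,:2].astype(np.float32)),np.median(Q[:,2]))
E
```

```text
shift tool [  0.6  -0.6 101.2] turn units [ 0.   -0.    0.03] tool x,y in world [-0.995  0.099  0.099  0.995] t 29.1
3478 ((535.246826171875, -110.41313934326172), (13.49931526184082, 130.4151153564453), 84.86323547363281) 12.933049196398457
```

Aligned; down and grip.

Call:
apply_moves --pt "0.1 0.5 0 30 0 0 0" --pt "0.1 0 0 30 0 0 0" --pt "0.1 0 0 25 0 0 0" --pt "0.1 0 0 12 0 0 0" --pt "0.1 0 0 4 0 0 0" --pt "0.1 0 0 0 0 0 0" --pt "0.1 0 0 0 0 0 0" --pt "0.1 0 0 0 0 0 0"

```text
time: 29.9
tool_pos: [536.5, -111.4, 4.9]
tcp_rot: [-180.0, 0.1, 174.3]
ft_force: [0.3, -1.3, 0.1]
finger_gap: 47.0
grip_force: 0.0
```

Call:
apply_moves --pt "-1 0 0 0 0 0 0" --pt "-1 0 0 0 0 0 0" --pt "-1 0 0 0 0 0 0" --pt "-1 0 0 0 0 0 0" --pt "-1 0 0 0 0 0 0" --pt "-1 0 0 -5 0 0 0" --pt "-1 0 0 -20 0 0 0" --pt "-1 0 0 -40 0 0 0"

```text
time: 30.7
tool_pos: [531.9, -110.0, 65.3]
tcp_rot: [179.9, -0.4, 174.3]
ft_force: [-0.6, 0.7, -0.4]
finger_gap: 12.0
grip_force: 49.8
```

```bash
python3 plan.py 396.7 -170.9 60 97
```

```text
shift tool [128.4 -73.9   6.2] turn units [-0.04 -0.09 15.47] tool x,y in world [-0.995  0.099  0.099  0.995] t 30.7
```

Call:
apply_moves --pt "-1 0 0 -20 0 0 0" --pt "-1 33 -18 0 0 0 0" --pt "-1 33 -18 0 0 0 0" --pt "-1 33 -18 0 0 0 0" --pt "-1 32 -19 0 0 0 0" --pt "-1 0 0 0 0 0 1" --pt "-1 0 0 0 0 0 1" --pt "-1 0 0 0 0 0 1"

```text
time: 31.5
tool_pos: [397.2, -170.9, 88.4]
tcp_rot: [-180.0, 0.0, 159.1]
ft_force: [0.5, -0.0, 0.3]
finger_gap: 12.4
grip_force: 49.8
```

Call:
apply_moves --pt "-1 0 0 0 0 0 1" --pt "-1 0 0 0 0 0 1" --pt "-1 0 0 0 0 0 1" --pt "-1 0 0 0 0 0 1" --pt "-1 0 0 0 0 0 1" --pt "-1 0 0 0 0 0 1" --pt "-1 0 0 0 0 0 1" --pt "-1 0 0 0 0 0 1"

```text
time: 32.3
tool_pos: [397.4, -170.6, 88.3]
tcp_rot: [-180.0, -0.0, 119.1]
ft_force: [-0.5, 0.4, 0.4]
finger_gap: 12.0
grip_force: 49.8
```

Call:
apply_moves --pt "-1 0 0 0 0 0 1" --pt "-1 0 0 0 0 0 1" --pt "-1 0 0 0 0 0 1" --pt "-1 0 0 0 0 0 1" --pt "-1 0 0 0 0 0 0.45" --pt "-1 0 0 30 0 0 0" --pt "-1 0 0 0 0 0 0" --pt "-1 0 0 0 0 0 0"

```text
time: 33.1
tool_pos: [396.8, -170.2, 58.0]
tcp_rot: [-179.9, -0.1, 97.1]
ft_force: [0.2, 0.0, 0.1]
finger_gap: 12.4
grip_force: 49.8
```

Call:
apply_moves --pt "-1 0 0 0 0 0 0" --pt "-1 0 0 0 0 0 0" --pt "-1 0 0 0 0 0 0" --pt "-1 0 0 0 0 0 0" --pt "-1 0 0 0 0 0 0" --pt "-1 0 0 0 0 0 0" --pt "-1 0 0 0 0 0 0" --pt "-1 0 0 0 0 0 0"

```text
time: 33.9
tool_pos: [397.6, -170.7, 58.3]
tcp_rot: [-180.0, -0.0, 97.1]
ft_force: [0.1, -0.2, 0.5]
finger_gap: 12.1
grip_force: 49.8
```

```bash
python3 plan.py 396.7 -170.9 8 97; python3 - <<'E'
from wr import *
o=[]
for n in("scene","side"):
    s=r.sense();d=r.snapshot(n);p=s["tool_pos"];P=cloud(d).reshape(-1,3)
    Q=P[(np.hypot(P[:,0]-p[0],P[:,1]-p[1])<75)&(P[:,2]>p[2]-6)&(P[:,2]<p[2]+12)]
    print(n,len(Q),cv2.minAreaRect(Q[:,:2].astype(np.float32)),p)
    T=np.linalg.inv(d["T"]);q=d["mtx"]@(T[:3,:3]@p+T[:3,3]);u,v=(q[:2]/q[2]).astype(int)
    o.append(cv2.resize(d["color"][v-80:v+80,u-80:u+80],(390,390)))
cv2.imwrite("pics/a11.png",cv2.hconcat(o))
E
```

```text
shift tool [-0.1 -0.9 50.3] turn units [-0.   -0.    0.02] tool x,y in world [-0.123  0.992  0.992  0.123] t 33.9
scene 651 ((398.8872375488281, -175.6522674560547), (37.61309814453125, 119.72542572021484), 17.92759132385254) [ 397.59006911 -170.72739115   58.25020399]
side 419 ((398.9293518066406, -172.08380126953125), (127.837890625, 37.46273422241211), 84.74567413330078) [ 397.62194174 -170.6929063    58.27223679]
```

View pics/a11.png

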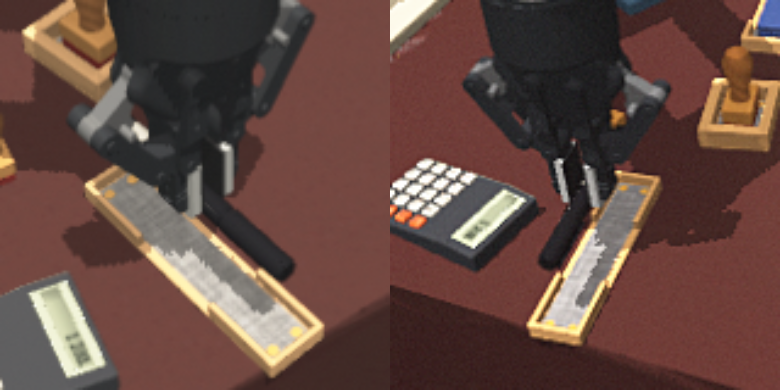

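The marker is held level, parallel to the tray and over it (left (245,230), right (565,235)). Lowering it.

Call:
apply_moves --pt "-1 0.5 -0.5 20 0 0 0" --pt "-1 0 0 15 0 0 0" --pt "-1 0 0 8 0 0 0" --pt "-1 0 0 4 0 0 0" --pt "-1 0 0 2 0 0 0" --pt "-1 0 0 0 0 0 0" --pt "-1 0 0 0 0 0 0" --pt "-1 0 0 0 0 0 0"

```text
time: 34.8
tool_pos: [397.5, -170.6, 9.9]
tcp_rot: [180.0, 0.0, 97.1]
ft_force: [0.8, 0.1, -0.3]
finger_gap: 12.1
grip_force: 49.8
```

```bash
python3 plan.py 396.7 -170.9 8 97
```

```text
shift tool [-0.2 -0.9  1.9] turn units [0.01 0.01 0.02] tool x,y in world [-0.123  0.992  0.992  0.123] t 34.8
```

Call:
apply_moves --pt "-1 0 0 1 0 0 0" --pt "-1 0 0 0.5 0 0 0" --pt "-1 0 0 0 0 0 0" --pt "-0.4 0 0 0 0 0 0" --pt "0 0 0 0 0 0 0" --pt "0 0 0 0 0 0 0" --pt "0 0 0 0 0 0 0" --pt "0 0 0 -10 0 0 0"

```text
time: 35.6
tool_pos: [395.9, -169.6, 16.8]
tcp_rot: [-179.9, -0.1, 97.1]
ft_force: [0.2, 0.6, -0.0]
finger_gap: 43.0
grip_force: 0.0
```

Call:
apply_moves --pt "0 0 0 -30 0 0 0" --pt "0 0 0 -50 0 0 0" --pt "0 0 0 -50 0 0 0" --pt "0 0 0 -50 0 0 0" --pt "0 0 0 -50 0 0 0" --pt "0 0 0 0 0 0 0" --pt "0 0 0 0 0 0 0" --pt "0 0 0 0 0 0 0"

```text
time: 36.4
tool_pos: [396.6, -170.0, 247.0]
tcp_rot: [-179.9, -0.0, 97.1]
ft_force: [-0.5, 0.8, -1.0]
finger_gap: 42.9
grip_force: 0.0
```

```bash
python3 - <<'E'
from wr import *
cv2.imwrite("pics/end.png",r.snapshot("scene")["color"][150:430,120:560].repeat(1,0)) if 0 else cv2.imwrite("pics/end.png",cv2.resize(r.snapshot("scene")["color"][150:430,130:560],None,fx=1.8,fy=1.8))
E
```

```text
(no output)
```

View pics/end.png

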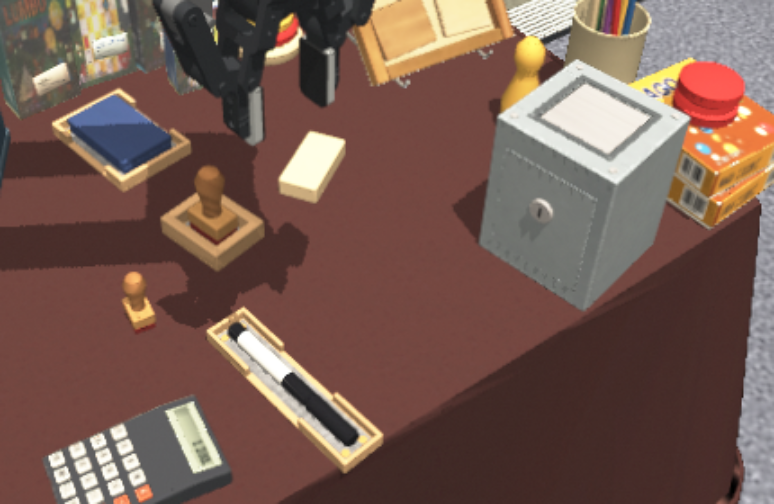

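The picture shows everything in place: marker in the pen tray (290,385), stamp upright in its pocket (210,205), pad flat in the wide tray (120,130), flap shut (597,117). The block (312,165) and skittle (525,75) look untouched.

```bash
python3 -c "
from bench import r
print(r.hand_in())"
```

```text
the job is handed in; nothing more can be done
None
```

The job is handed in: the coin roll went through the flap first, then the stamp, ink pad and marker went into their trays; the toy block and skittle were left alone, and the arm was clear by about 36 s.

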